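# Snap the spork into the lunch container's lid clips

## Task

Pick up the bamboo spork and stow it in the cradle on the glass container's lid: hollow upwards, tines at the wide end, pressed gently down between the two spring clips until both ends have snapped under and it lies fully home on its rests, then let go of it. Feel for the snap and press no harder than it takes, for the springy lid gives under your push and cracks if it is overloaded. Leave the container, spice rack, bottle and cup where they stand.

Things in the scene. Friction and masses are not known exactly. Their poses are not given: they have to be found in the camera images.
- spork: Bamboo spork, 168 mm long, 10 mm thick, about 35 g, lying flat, hollow up. Origin: middle of its flat underside. x runs to the tines, z up. Handle 16 mm wide, x -84 to +28 mm (grip it across, near x = 0); bowl 36 mm wide, x +28 to +64 mm; tines 30 mm wide, to x = +84 mm. Both ends are bevelled 45 degrees above and below, over the last 5 mm, to an edge at half thickness.
- spork_tines (a point): Edge of the tine end of the spork, at half its thickness: spork x = +84 mm, z = +5 mm.
- spork_butt (a point): Edge of the handle end of the spork, at half its thickness: spork x = -84 mm, z = +5 mm.
- container: Closed rectangular glass food container, about 0.95 kg, loose on the counter. Origin: middle of its underside. x runs along it to the wide (tine) end of the cradle, z up. 229 mm (x) by 175 mm (y) over the green edge flaps; grey lid rim 78 mm high, inside it the lid's sunk centre panel, 194 by 129 mm, its top 74 mm above the counter. The panel is springy: see the cradle.
- cradle (a point): Middle of the cradle, level with its two white rests, 8 mm above the lid panel; axes as the container's. The seated spork's origin and axes coincide with these. Rests at x = -59 mm (side guides 21 mm apart, for the handle) and +59 mm (41 mm, for the bowl), 26 mm long; guides stand 7.5 mm above them. The panel sinks straight down under load, 1 mm per 1.8 N, up to 12 mm, and springs back.
- lip_bowl (a point): White spring clip at the wide end: an upright leaf; this point is the middle of its rolled lip (3 mm radius, along y), 9.2 mm above the rests at cradle x = +84.5 mm. The two lips are 163 mm apart inside, so each must be spread 2.5 mm by the spork's bevelled end. Bevels meet lips with the underside 7.9 mm above the rests; over 2.5 mm off along x, the underside lands flat on a lip.
- lip_handle (a point): The like clip at the narrow end, cradle x = -84.5 mm. Pushed right over one end a clip yields at 4 to 10 N, on the spork's middle both at 10 to 18 N, often one end first; the push drops 3 N or more at each snap. As the panel sinks, the spork is followed 2 to 10 mm below the unloaded rest height. Keep the push under 20 N: contact forces between spork and lid adding up to over 30 N crack it.
- rack_mark (a point): Point on the rim of the black turntable spice rack (230 mm across, 157 mm high, with six glass jars), 115 mm from its axis and 15 mm above the counter. The rack turns freely; leave it alone.
- rack_base: Fixed foot of the spice rack, a black disc 190 mm across under the turntable; origin on the counter on the rack's axis.
- bottle: Red aluminium bottle, 70 mm across, 215 mm high, standing on the counter; origin at the centre of its underside.
- cup: Blue stepped silicone cup, 86 mm across the rim, 70 mm high, standing on the counter; origin at the centre of its underside.
There are look-alikes about, which are no part of the job. What is shaped like the spork but red is not meant.

How it is judged:
On the way, in this order (a step that is already met when the one before it is completed fails the run):
1. the spork is held up over the cradle, not yet between the clips (z of spork in the frame of cradle above 0.006 m and horizontal distance between spork and cradle below 0.03 m), for 0.1 s.
2. both ends of the spork have snapped under the clips and it lies on its rests (z of each of spork_tines, spork_butt in the frame of cradle below 0.007 m and horizontal distance between spork and cradle below 0.005 m and angle between the x axis of spork and the x axis of cradle, either way round below 0.06 rad), for 0.1 s.
At the end, for the whole second after the job is handed in: The spork lies hollow up in the lid's cradle, tines at the wide end, centred within 5 mm and 0.06 rad, both end edges within 2 mm of their seated height under the clips (5 mm above the rests); the container stands level, within 30 mm of where it was; all at rest and let go (all of step 2 and z of each of spork_tines, spork_butt in the frame of cradle above 0.003 m and x of spork_tines in the frame of cradle above 0.078 m and angle between spork's own z axis and vertical below 0.1 rad and angle between container's own z axis and vertical below 0.03 rad and distance of container from where it was at the start of the episode below 0.03 m and linear speed of spork below 0.02 m/s); the robot touches nothing.
It fails at once if the spork and the container press on each other with more than 30 N in all (contact force between spork and container above 30 N).
It fails at once if the gripper or arm itself presses on the container with more than 30 N (contact force between any of the fingers, the arm and container above 30 N).
It fails at once if the container is shoved more than 40 mm or tipped (distance of container from where it was at the start of the episode above 0.04 m or angle between container's own z axis and vertical above 0.15 rad).
It fails at once if the spice rack is turned, or the bottle or cup is shifted, by more than 25 mm (distance of any of rack_mark, bottle, cup from where it was at the start of the episode above 0.025 m).
It also fails if it takes over 67 s, if anything falls off the work surface, if the arm or the gripper's body presses on something with over 40 N, if the wrist force passes 120 N, or if a joint passes its speed limit or range.

## Robot

A 6-joint arm with a two-finger parallel gripper is mounted at the origin on the work surface. World frame = base frame: x ahead of the robot, y to its left, z up, the work surface at z = 0. Lengths are in m, angles in rad, forces in N, time in s.
With the tool pointing down it reaches from about 0.325 to 0.775 m from the base axis. Payload 5.5 kg.
Tool frame: the origin (TCP) lies between the finger pads; the fingertips stand 17 mm ahead of it and the grasp point (between the pads) lies 2 mm behind it; z points along the fingers, y is the direction in which the jaws open and shut (so a half turn about z gives the same grasp; the last joint's range is limited). The gripper opens to 88 mm and grips with 3 to 60 N. Pads are 20 mm wide; open, the fingers measure 115 mm over their backs; the gripper's body (75 mm by 178 mm) begins 61 mm behind the grasp point.
Start: joints at [1.087, 0.091, 1.231, -0, 1.82, -0.057], TCP at [0.248, 0.546, 0.24] pointing down, gripper open.
Joint ranges: [-2.87, 2.87], [-0.86, 2.18], [0.17, 2.46], [-1.51, 4.65], [0.06, 2.69], [-2.65, 2.65]. Speed limits (rad/s): [2.57, 2.57, 3.01, 3.14, 3.14, 3.14].

## Interface

Orientations are given as a rotation vector (axis times angle).
In Python, from plant import bot, read_camera gives the robot as it stands. The module is installed in compiled form; this text tells all that it offers.
- The arm moves only by the shell command python3 -m handwheel 'ROWS' [FORCE]. ROWS is JSON, a list of rows, each an object with "gripper": the opening, from 0 (shut) to 1 (fully open); "xyz": the shift along the tool's x, y, z in mm, a list of three; "twist": the turn about the tool's z in rad. A call has 1 to 20 rows; each row is the pose to reach, as a shift and turn from the pose measured when the call began, along the tool's axes at that moment; what a row does not reach only later rows make up. A row lasts 1/8 s, in which the tool goes at most 62.5 mm and 10.7 degrees, less where a joint would pass 70% of its speed; a pose out of reach is approached as far as the arm can. A call with a gripper value outside its range is refused whole. The fingers move at their own pace and stop on an object; FORCE is the grip in N (left out, the last holds). Time passes only in rows, so rows that repeat a pose let the fingers close. It gives the time, the measured TCP pose, the force and the opening at its end, in the units of the state.
- bot.read_state(): the state, without advancing time (a new reading comes with each control period).
- read_camera(name): name is "scene" or "top" or "wrist"; returns a dict with "color" (420x560x3 uint8, red, green, blue), "camera_matrix" (3x3 intrinsics, pixels), "rvec" (rotation vector, rad) and "tvec" (3), from world to camera coordinates, as OpenCV has them. Camera axes: x right, y down, z forward; pixel columns grow to the right and rows downward; lengths in m; the calibration is good to about 2 mm. A picture is of the moment at which its call begins. There is no depth.
- bot.finish_job(): hands the job in, once; it reports no verdict.
The state is a dict: "t": time; "q": joint angles; "joint_vel": joint speeds; "joint_torque": joint torques, N m; "position": TCP position; "ee_rot": TCP orientation; "ft_force": force on the tool from outside, world axes, zero at the start; "torque": the same for the moment, N m; "opening": finger opening in m.
Only numpy, scipy, OpenCV 4.12 (cv2) and the standard library are available. Lean on these libraries where they do the work, as an engineer would, in place of code of your own. Each camera call takes 0.05 s, during which the arm holds its last target. There are 200 camera calls.

## Working session

There is one attempt and no reset: what is moved stays moved. The work goes in short steps, Python scripts to look and compute and a shell command to move; the robot and the scene stay as the last step left them, time stands still between calls to the robot, and variables do not carry over. Pictures are saved under pics/ and viewed, about 8 in all and at most 12, crops included, and the job is handed in when it is done.

```bash
mkdir -p pics
cat > h.py <<'E'
import numpy as np, cv2
from plant import bot, read_camera
R=lambda v: cv2.Rodrigues(np.array(v,float))[0]
def snap(name,fn,crop=None,scale=1):
    c=read_camera(name); im=c["color"][:,:,::-1]
    np.savez(f"pics/{fn}.npz",K=c["camera_matrix"],r=c["rvec"],t=c["tvec"],im=im)
    save(fn,fn,crop,scale)
def save(src,fn,crop=None,scale=1):
    im=np.load(f"pics/{src}.npz")["im"]
    if crop: x0,y0,x1,y1=crop; im=im[y0:y1,x0:x1]
    cv2.imwrite(f"pics/{fn}.png",cv2.resize(im,None,fx=scale,fy=scale,interpolation=cv2.INTER_CUBIC))
def ray(src,uv,z):
    "world point at height z seen at pixel uv"
    d=np.load(f"pics/{src}.npz"); Rm=R(d["r"]); t=np.array(d["t"]).ravel()
    o=-Rm.T@t; v=Rm.T@np.linalg.inv(d["K"])@np.array([*uv,1.])
    return o+v*(z-o[2])/v[2]
def proj(src,P):
    d=np.load(f"pics/{src}.npz")
    return cv2.projectPoints(np.array(P,float).reshape(-1,3),np.array(d["r"],float),np.array(d["t"],float),d["K"],None)[0].reshape(-1,2)
def totool(dw):
    return R(bot.read_state()["ee_rot"]).T@np.array(dw)*1000
E
python3 - <<'E'
from h import *
snap("scene","s0",scale=1.4); snap("top","t0",scale=1.4)
s=bot.read_state(); print(s["t"],s["position"],R(s["ee_rot"]).round(3),s["ft_force"],s["opening"])
E
```

```text
0.1 [0.2482548  0.54596507 0.23863446] [[-0.91   0.414 -0.001]
 [ 0.414  0.91  -0.002]
 [ 0.    -0.002 -1.   ]] [-1.5328512   0.28536596  0.50739025] 0.08801249615500076
```

View pics/t0.png

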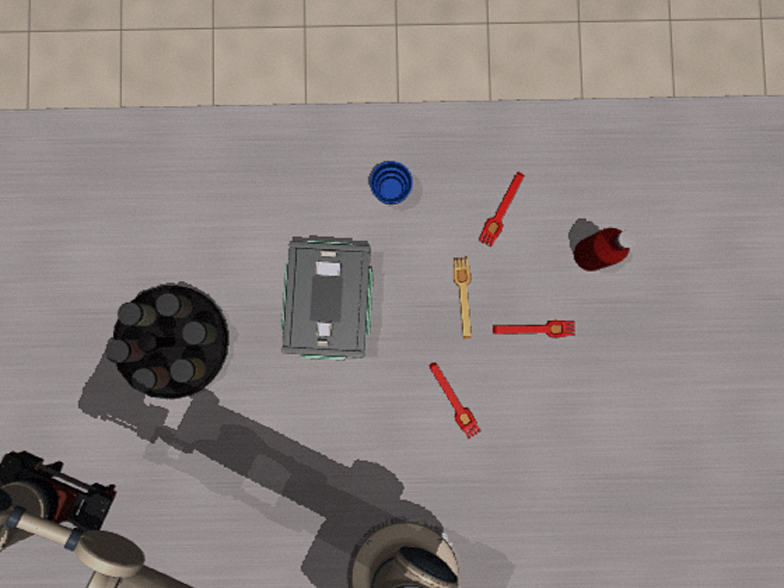

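View pics/s0.png

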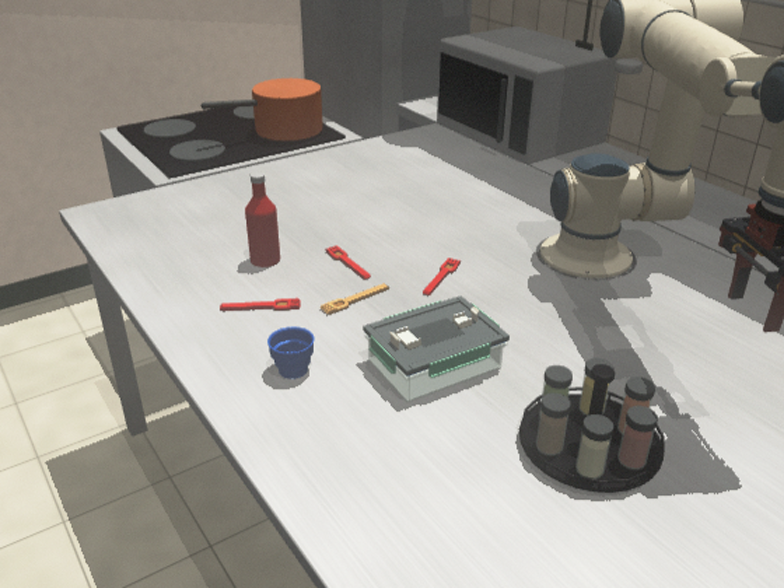

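The top view (1.4x) shows four spork shapes. Three are red, at (503,208), (534,329) and (455,400). The one at (463,298) is bamboo-coloured with its tines up at (461,258), so it fits. The container is at (327,298), with the wide rest at the top (328,268). I'll confirm both in one crop.

Run:
```python
from h import *
save("t0","t0c",(195,160,355,270),5)
```

```text
(no output)
```

View pics/t0c.png

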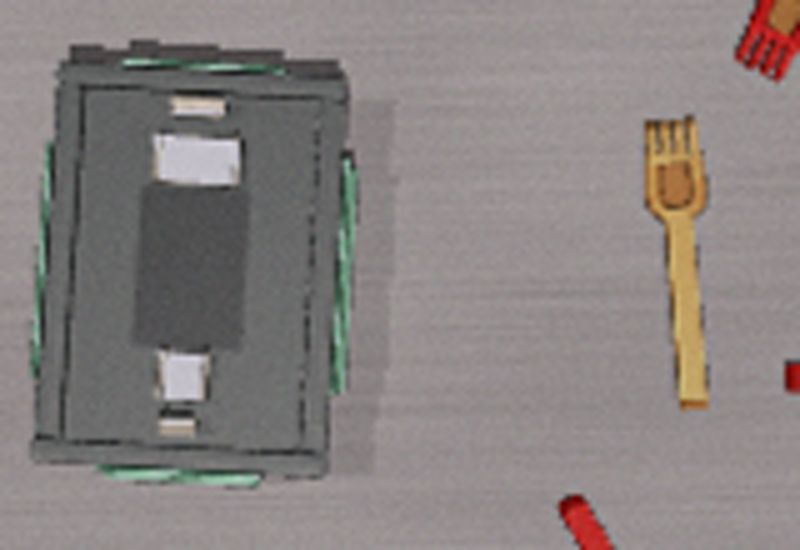

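The crop confirms it: the bamboo spork's tines are at (669,118) and its butt at (693,408). The wide rest is at (197,160), the narrow rest at (182,377), and the lips at (198,105) and (178,427).

Run:
```python
from h import *
f=lambda p:(195+(p[0]+.5)/5-.5,160+(p[1]+.5)/5-.5)
def pr(n,a,b,z):
    A,B=ray("t0",f(a),z),ray("t0",f(b),z); d=A-B
    m=(A+B)/2; y=np.arctan2(d[1],d[0]); print(n,A.round(4),B.round(4),"mid",m.round(4),"len",np.linalg.norm(d).round(4),"yaw",y.round(3)); return m,y
S,ys=pr("spork",(669,118),(693,408),.006)
pr("rests",(197,160),(182,377),.082)
pr("lips",(198,105),(178,427),.092)
s=bot.read_state();Rt=R(s["ee_rot"]);p=np.array(s["position"])
tx=np.arctan2(Rt[1,0],Rt[0,0]); print("tool x yaw",tx,"twist for x along spork:",[-(ys+k*np.pi-tx) for k in(-1,0,1)])
print("shift to above spork, tool mm",totool(S+[0,0,.20]-p), "q",s["q"])
```

```text
spork [ 0.6422 -0.1276  0.006 ] [ 0.4745 -0.1366  0.006 ] mid [ 0.5583 -0.1321  0.006 ] len 0.1679 yaw 0.053
rests [0.6151 0.1398 0.082 ] [0.497  0.1497 0.082 ] mid [0.556  0.1447 0.082 ] len 0.1185 yaw -0.084
lips [0.6439 0.138  0.092 ] [0.4701 0.1513 0.092 ] mid [0.557  0.1447 0.092 ] len 0.1744 yaw -0.077
tool x yaw 2.7148214029651725 twist for x along spork: [np.float64(5.802957326879813), np.float64(2.66136467329002), np.float64(-0.4802279802997731)]
shift to above spork, tool mm [-562.92806339 -488.8370425    33.4628593 ] q [ 1.08733170e+00  9.17902135e-02  1.23173273e+00 -3.30822004e-05
  1.81984420e+00 -5.67015662e-02]
```

```bash
R='{"gripper":0.6,"xyz":[-563,-489,34],"twist":-0.48}'; python3 -m handwheel '[{"gripper":0.6,"xyz":[-563,-489,34],"twist":-0.48},{"gripper":0.6,"xyz":[-563,-489,34],"twist":-0.48},{"gripper":0.6,"xyz":[-563,-489,34],"twist":-0.48},{"gripper":0.6,"xyz":[-563,-489,34],"twist":-0.48},{"gripper":0.6,"xyz":[-563,-489,34],"twist":-0.48},{"gripper":0.6,"xyz":[-563,-489,34],"twist":-0.48},{"gripper":0.6,"xyz":[-563,-489,34],"twist":-0.48},{"gripper":0.6,"xyz":[-563,-489,34],"twist":-0.48},{"gripper":0.6,"xyz":[-563,-489,34],"twist":-0.48},{"gripper":0.6,"xyz":[-563,-489,34],"twist":-0.48},{"gripper":0.6,"xyz":[-563,-489,34],"twist":-0.48},{"gripper":0.6,"xyz":[-563,-489,34],"twist":-0.48},{"gripper":0.6,"xyz":[-563,-489,34],"twist":-0.48},{"gripper":0.6,"xyz":[-563,-489,34],"twist":-0.48},{"gripper":0.6,"xyz":[-563,-489,34],"twist":-0.48},{"gripper":0.6,"xyz":[-563,-489,34],"twist":-0.48},{"gripper":0.6,"xyz":[-563,-489,34],"twist":-0.48},{"gripper":0.6,"xyz":[-563,-489,34],"twist":-0.48}]' 30
python3 - <<'E'
from h import *
snap("wrist","w1",scale=1.4)
s=bot.read_state(); print(s["t"],s["position"],R(s["ee_rot"]).round(3),s["ft_force"],s["q"])
d=np.load("pics/w1.npz"); print("cam pos",-R(d["r"]).T@d["t"].ravel())
p=np.array(s["position"]);Rt=R(s["ee_rot"])
print(proj("w1",[[.6422,-.1276,.005],[.4745,-.1366,.005],[.5583,-.1321,.01]])*1.4)
E
```

```text
t: 2.35
position: [0.5583, -0.1319, 0.2057]
ee_rot: [0.085, -3.14, 0.003]
ft_force: [0.5, 0.3, 0.4]
opening: 0.0527
2.4 [ 0.55828985 -0.13198596  0.20559949] [[-0.999 -0.054 -0.001]
 [-0.054  0.999 -0.002]
 [ 0.001 -0.002 -1.   ]] [-0.0230394  -0.42631037 -0.0287002 ] [-2.90457933e-01  1.59317244e-02  1.36862487e+00 -1.73991032e-03
  1.75708467e+00 -1.91521694e+00]
cam pos [ 0.47944572 -0.13526731  0.35019364]
[[389.27851777 362.41559066]
 [389.10383731 151.6387297 ]
 [389.1817245  265.57722268]]
```

View pics/w1.png

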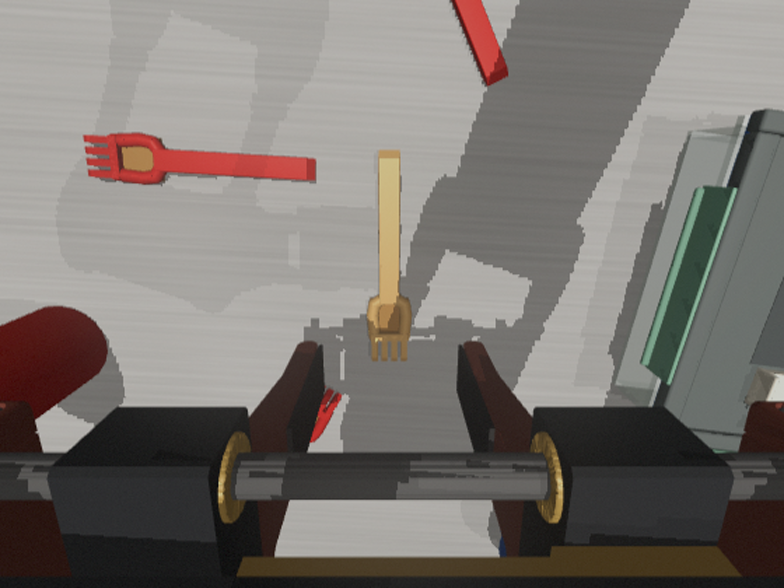

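The wrist view shows the spork tines at (389,362) and the butt at (389,151). That matches my projection within a pixel, so I'll descend and grasp.

```bash
python3 -m handwheel '[{"gripper":0.6,"xyz":[0,0,60],"twist":0},{"gripper":0.6,"xyz":[0,0,120],"twist":0},{"gripper":0.6,"xyz":[0,0,165],"twist":0},{"gripper":0.6,"xyz":[0,0,186],"twist":0},{"gripper":0.6,"xyz":[0,0,186],"twist":0},{"gripper":0,"xyz":[0,0,186],"twist":0},{"gripper":0,"xyz":[0,0,186],"twist":0},{"gripper":0,"xyz":[0,0,186],"twist":0},{"gripper":0,"xyz":[0,0,186],"twist":0},{"gripper":0,"xyz":[0,0,186],"twist":0},{"gripper":0,"xyz":[0,0,186],"twist":0},{"gripper":0,"xyz":[0,0,186],"twist":0}]' 50
python3 -c "
from h import *
s=bot.read_state();print(s['t'],s['position'],s['opening'],s['ft_force'])"
```

```text
t: 3.9
position: [0.5582, -0.1323, 0.0197]
ee_rot: [0.084, -3.14, 0.003]
ft_force: [0.4, 0.3, 1.0]
opening: 0.0152
3.9 [ 0.55821256 -0.1323335   0.01965739] 0.015209971962198593 [0.39817079 0.26454388 1.0396248 ]
```

```bash
python3 -m handwheel '[{"gripper":0,"xyz":[0,0,-30],"twist":0},{"gripper":0,"xyz":[0,0,-80],"twist":0},{"gripper":0,"xyz":[0,0,-140],"twist":0},{"gripper":0,"xyz":[-2,50,-140],"twist":0.03},{"gripper":0,"xyz":[-5,110,-140],"twist":0.06},{"gripper":0,"xyz":[-8,170,-140],"twist":0.09},{"gripper":0,"xyz":[-11,230,-140],"twist":0.12},{"gripper":0,"xyz":[-13,265,-140],"twist":0.133},{"gripper":0,"xyz":[-13,277,-140],"twist":0.133},{"gripper":0,"xyz":[-13,277,-140],"twist":0.133},{"gripper":0,"xyz":[-13,277,-140],"twist":0.133},{"gripper":0,"xyz":[-13,277,-140],"twist":0.133}]'
python3 - <<'E'
from h import *
snap("wrist","w2",scale=1.4); snap("top","t2")
s=bot.read_state(); print(s["t"],s["position"],R(s["ee_rot"]).round(3),s["ft_force"],s["q"])
E
```

```text
t: 5.4
position: [0.5566, 0.1439, 0.1592]
ee_rot: [-0.127, -3.139, 0.003]
ft_force: [-1.2, -0.5, -0.2]
opening: 0.0154
5.5 [0.55659043 0.14423146 0.15926331] [[-0.997  0.081 -0.   ]
 [ 0.081  0.997 -0.002]
 [ 0.    -0.002 -1.   ]] [-0.74346235 -0.5207011  -0.82557082] [ 0.19537951  0.02324522  1.44301269 -0.00172008  1.67599977 -1.29475097]
```

View pics/w2.png

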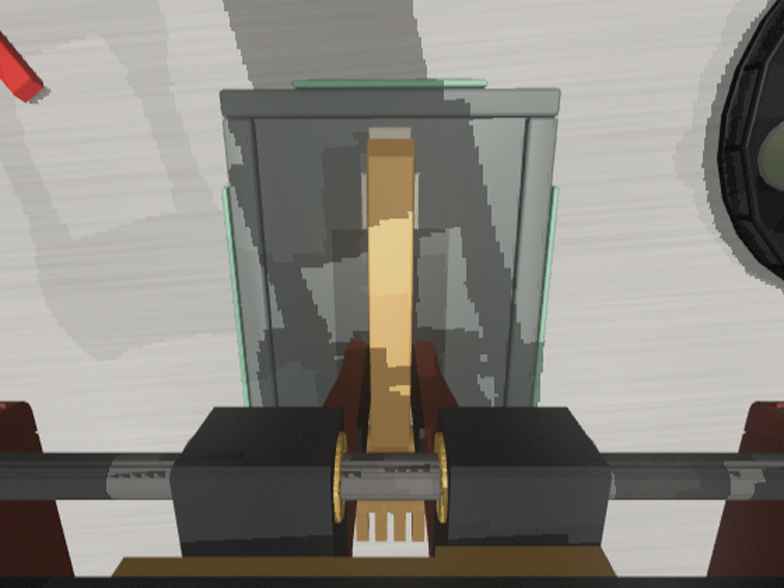

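The wrist view shows the spork butt centred at column 390.5, with the narrow rest guides (363–418) also centred at 390.5, so lateral alignment is good. I'll lower to just above the lips and check x and yaw there.

```bash
python3 -m handwheel '[{"gripper":0,"xyz":[0,0,20],"twist":0},{"gripper":0,"xyz":[0,0,40],"twist":0},{"gripper":0,"xyz":[0,0,41],"twist":0},{"gripper":0,"xyz":[0,0,41],"twist":0},{"gripper":0,"xyz":[0,0,41],"twist":0}]'
python3 - <<'E'
from h import *
snap("wrist","w3"); snap("top","t3"); 
s=bot.read_state(); p=np.array(s["position"]); Rt=R(s["ee_rot"]); print(s["t"],p,s["ft_force"])
yaw=np.arctan2(-Rt[1,0],-Rt[0,0]); print("yaw",yaw)
# predicted: spork end points given 0 slip, clips given cradle estimate
C=np.array([.5565,.1447,.082]); yc=-.08
f=lambda o,y,q:[o[0]+np.cos(y)*q[0]-np.sin(y)*q[1],o[1]+np.sin(y)*q[0]+np.cos(y)*q[1],o[2]+q[2]]
so=[p[0],p[1],p[2]-.0197]
print("butt top edge line in w3 crop px")
A=[f(so,yaw,(-.079,v,.010)) for v in(-.008,.008)]+[f(so,yaw,(-.084,v,.005)) for v in(-.008,.008)]
B=[f(C,yc,(-.0845,v,.0122)) for v in(-.008,.008)]+[f(C,yc,(-.059+u,v,.0075)) for u in(-.013,.013) for v in(-.0105,.0105)]
w=lambda P:((proj("w3",P)-[200,60]+.5)*5).round(0)
print(w(A),w(B))
save("w3","w3c",(200,60,360,180),5)
E
```

```text
t: 6.12
position: [0.557, 0.1443, 0.1191]
ee_rot: [0.127, 3.138, -0.002]
ft_force: [0.2, -0.0, -0.5]
opening: 0.015
6.225 [0.55697082 0.14428719 0.11913912] [-0.46623748  0.07310409 -0.49360897]
yaw -0.08075164582261053
butt top edge line in w3 crop px
[[301. 270.]
 [476. 270.]
 [303. 214.]
 [474. 214.]] [[312. 207.]
 [473. 206.]
 [292. 334.]
 [493. 334.]
 [297. 580.]
 [489. 580.]]
```

View pics/w3c.png

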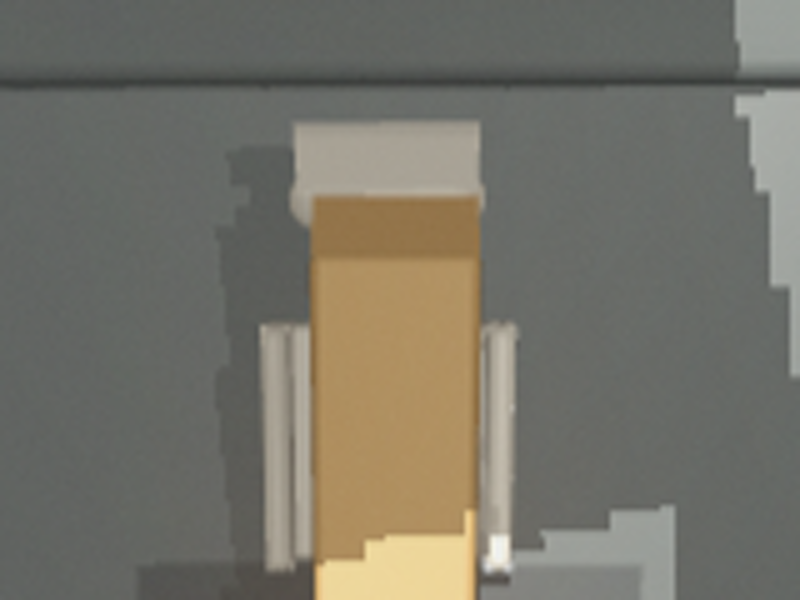

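Wrist crop: the butt edge is at row 196, centred at column 396, and the guides span 262–515 (centre 388.5), rows 325–572. The axes are parallel. The spork is about 0.7 mm to +y of the cradle centre and x is good. The butt looks a little small, so I'll check for pitch in the scene camera.

Run:
```python
from h import *
snap("scene","s3")
s=bot.read_state(); p=np.array(s["position"]); Rt=R(s["ee_rot"])
yaw=np.arctan2(-Rt[1,0],-Rt[0,0]); o=np.array([p[0]-.0017,p[1],p[2]-.0197])
f=lambda o,y,q:[o[0]+np.cos(y)*q[0]-np.sin(y)*q[1],o[1]+np.sin(y)*q[0]+np.cos(y)*q[1],o[2]+q[2]]
P=[f(o,yaw,q) for q in[(.084,.015,.005),(.084,-.015,.005),(-.084,.008,.005),(-.084,-.008,.005)]]
C=np.array([.5556,.1444,.082]); P+=[f(C,-.08,q) for q in[(.0845,.008,.0122),(-.0845,.008,.0122)]]
x0,y0=240,175
print(((proj("s3",P)-[x0,y0]+.5)*5).round())
save("s3","s3c",(x0,y0,x0+150,y0+110),5)
for v in (-.079,-.05,-.03): print(((proj("w3",[f(o,yaw,(v,a,.01)) for a in(-.008,.008)])-[200,60]+.5)*5).round())
```

```text
[[236. 322.]
 [206. 292.]
 [509. 226.]
 [491. 211.]
 [228. 332.]
 [508. 242.]]
[[299. 250.]
 [474. 249.]]
[[304. 565.]
 [470. 565.]]
[[308. 763.]
 [468. 763.]]
```

View pics/s3c.png

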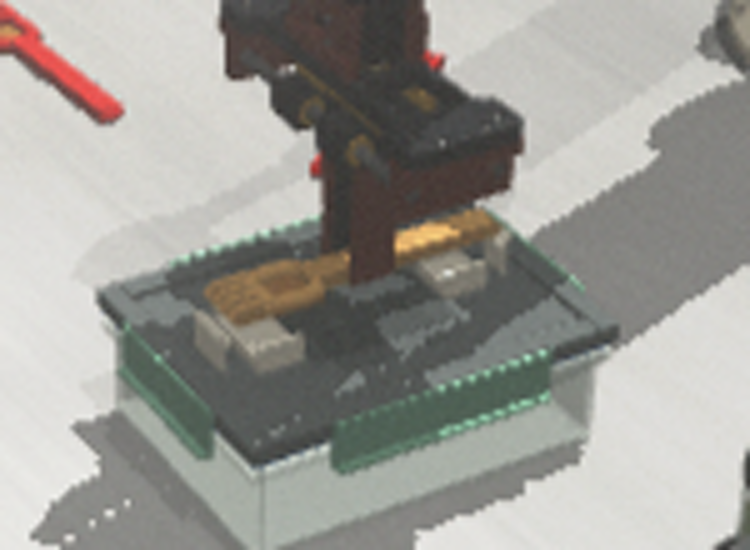

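The scene crop shows tine corners at (236,320) and (204,290) and the butt at (507,227) and (490,210), all within 2 px of a level spork. There is no pitch and the clips line up. I'll make the 0.7 mm lateral trim and descend to contact.

```bash
python3 -m handwheel '[{"gripper":0,"xyz":[-0.3,-0.7,2],"twist":0},{"gripper":0,"xyz":[-0.3,-0.7,5],"twist":0},{"gripper":0,"xyz":[-0.3,-0.7,8.5],"twist":0},{"gripper":0,"xyz":[-0.3,-0.7,8.5],"twist":0},{"gripper":0,"xyz":[-0.3,-0.7,8.5],"twist":0}]' 60
python3 -m handwheel '[{"gripper":0,"xyz":[0,0,1],"twist":0},{"gripper":0,"xyz":[0,0,2],"twist":0},{"gripper":0,"xyz":[0,0,2],"twist":0}]'
python3 -m handwheel '[{"gripper":0,"xyz":[0,0,1],"twist":0},{"gripper":0,"xyz":[0,0,2],"twist":0},{"gripper":0,"xyz":[0,0,2],"twist":0}]'
```

```text
t: 6.9
position: [0.5571, 0.1435, 0.1105]
ee_rot: [0.127, 3.138, -0.002]
ft_force: [0.5, -0.1, 0.0]
opening: 0.0152
t: 7.28
position: [0.5572, 0.1436, 0.1088]
ee_rot: [0.127, 3.138, -0.002]
ft_force: [-1.4, 0.3, 2.0]
opening: 0.0156
t: 7.65
position: [0.5573, 0.1436, 0.1072]
ee_rot: [0.127, 3.137, -0.002]
ft_force: [-1.1, 0.1, 4.3]
opening: 0.0153
```

```bash
for i in 1; do python3 -m handwheel '[{"gripper":0,"xyz":[0,0,1],"twist":0},{"gripper":0,"xyz":[0,0,2],"twist":0},{"gripper":0,"xyz":[0,0,2],"twist":0}]'; done
python3 -m handwheel '[{"gripper":0,"xyz":[0,0,1],"twist":0},{"gripper":0,"xyz":[0,0,1.5],"twist":0},{"gripper":0,"xyz":[0,0,1.5],"twist":0}]'
```

```text
t: 8.02
position: [0.5576, 0.1436, 0.1059]
ee_rot: [0.127, 3.136, -0.002]
ft_force: [-1.6, -0.0, 6.4]
opening: 0.015
t: 8.4
position: [0.5579, 0.1436, 0.1053]
ee_rot: [0.127, 3.135, -0.001]
ft_force: [-0.9, 0.1, 6.8]
opening: 0.0154
```

```bash
python3 -m handwheel '[{"gripper":0,"xyz":[0.4,0,1],"twist":0},{"gripper":0,"xyz":[0.6,0,2],"twist":0},{"gripper":0,"xyz":[0.6,0,2],"twist":0}]'
python3 -m handwheel '[{"gripper":0,"xyz":[0.3,0,1],"twist":0},{"gripper":0,"xyz":[0.5,0,2],"twist":0},{"gripper":0,"xyz":[0.5,0,2],"twist":0}]'
```

```text
t: 8.78
position: [0.5579, 0.1436, 0.1046]
ee_rot: [0.127, 3.133, -0.001]
ft_force: [-1.8, -1.4, 7.7]
opening: 0.0149
t: 9.15
position: [0.5581, 0.1436, 0.1041]
ee_rot: [0.127, 3.13, -0.001]
ft_force: [-1.4, -1.1, 8.4]
opening: 0.0152
```

```bash
python3 -m handwheel '[{"gripper":0,"xyz":[0.3,0,2],"twist":0},{"gripper":0,"xyz":[0.6,0,3.5],"twist":0},{"gripper":0,"xyz":[0.6,0,3.5],"twist":0}]'
python3 -c "
from h import *
s=bot.read_state();print(s['position'],s['ft_force'],s['torque'])"
```

```text
t: 9.52
position: [0.5577, 0.1437, 0.1014]
ee_rot: [0.127, 3.129, -0.0]
ft_force: [-3.4, -0.5, 7.7]
opening: 0.0151
[0.55769502 0.14374272 0.10142244] [-3.44379514 -0.4547396   7.74850004] [-0.10836917  0.20338044 -0.01171602]
```

```bash
python3 -m handwheel '[{"gripper":0,"xyz":[0.3,0,2],"twist":0},{"gripper":0,"xyz":[0.6,0,3.5],"twist":0},{"gripper":0,"xyz":[0.6,0,3.5],"twist":0}]'
python3 -c "
from h import *
s=bot.read_state();print(s['position'],s['ft_force'],s['torque'])"
```

```text
t: 9.9
position: [0.5577, 0.1438, 0.0997]
ee_rot: [0.127, 3.127, 0.0]
ft_force: [-3.6, -1.7, 10.0]
opening: 0.0152
[0.55768497 0.1437952  0.09968306] [-3.56161692 -1.66208954  9.95761073] [-0.1831867   0.27297419 -0.04530867]
```

```bash
python3 -m handwheel '[{"gripper":0,"xyz":[0,0,2],"twist":0},{"gripper":0,"xyz":[0,0,3],"twist":0},{"gripper":0,"xyz":[0,0,3],"twist":0}]'
python3 -c "
from h import *
s=bot.read_state();print(s['position'],s['ft_force'],s['torque'])"
```

```text
t: 10.28
position: [0.5578, 0.1438, 0.0986]
ee_rot: [0.127, 3.126, 0.0]
ft_force: [-6.7, -1.3, 12.0]
opening: 0.015
[0.55775392 0.1438028  0.09855375] [-6.73748711 -1.25101332 11.98082487] [-0.24890944  0.83706313 -0.02051056]
```

```bash
python3 -m handwheel '[{"gripper":0,"xyz":[0,0,2],"twist":0},{"gripper":0,"xyz":[0,0,3],"twist":0},{"gripper":0,"xyz":[0,0,3],"twist":0}]'
python3 - <<'E'
from h import *
s=bot.read_state();print(s['position'],s['ft_force'],s['torque'])
snap("scene","s4"); snap("wrist","w4")
a=np.load("pics/s4.npz")["im"][210:265,270:350]; b=np.load("pics/w4.npz")["im"][60:180,200:360]
cv2.imwrite("pics/c4.png",np.vstack([cv2.resize(a,(480,330),interpolation=cv2.INTER_CUBIC),cv2.resize(b,(480,270),interpolation=cv2.INTER_CUBIC)]))
E
```

```text
t: 10.65
position: [0.5578, 0.1438, 0.0978]
ee_rot: [0.127, 3.125, 0.001]
ft_force: [-7.5, -1.0, 13.7]
opening: 0.0151
[0.5577969  0.14382927 0.09775976] [-7.53398902 -0.97856668 13.65076436] [-0.21923039  0.96215589  0.00798438]
```

View pics/c4.png

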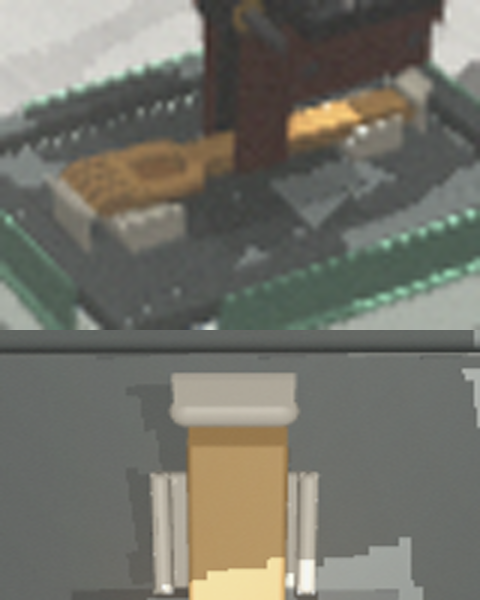

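The butt has snapped under its lip (the lip covers the butt edge at (238,415)). The tine end is still riding on the wide clip at (70,185). I'll ease off, let go, and press over the tine end with closed fingers.

```bash
python3 -m handwheel '[{"gripper":0,"xyz":[0,0,-1],"twist":0},{"gripper":0,"xyz":[0,0,-2],"twist":0},{"gripper":0,"xyz":[0,0,-3],"twist":0},{"gripper":0,"xyz":[0,0,-3],"twist":0}]'
python3 -m handwheel '[{"gripper":0,"xyz":[0,0,-0.5],"twist":0},{"gripper":0.15,"xyz":[0,0,-0.5],"twist":0},{"gripper":0.25,"xyz":[0,0,-0.5],"twist":0},{"gripper":0.25,"xyz":[0,0,-0.5],"twist":0},{"gripper":0.25,"xyz":[0,0,-0.5],"twist":0},{"gripper":0.25,"xyz":[0,0,-10],"twist":0},{"gripper":0.25,"xyz":[0,0,-30],"twist":0},{"gripper":0.25,"xyz":[0,0,-60],"twist":0},{"gripper":0.25,"xyz":[0,0,-60],"twist":0},{"gripper":0.25,"xyz":[0,0,-60],"twist":0}]'
python3 - <<'E'
from h import *
s=bot.read_state();p=np.array(s['position']);print(p,R(s["ee_rot"]).round(3),s['ft_force'])
C=np.array([.5556,.1440]);t=C+.066*np.array([np.cos(.08),-np.sin(.08)])
print("tool shift to over x=+66:",totool([*(t-p[:2]),0]))
snap("wrist","w5"); snap("scene","s5")
a=np.load("pics/s5.npz")["im"][210:265,270:350]; b=np.load("pics/w5.npz")["im"]
cv2.imwrite("pics/c5.png",np.vstack([cv2.resize(a,(400,275),interpolation=cv2.INTER_CUBIC),cv2.resize(b,(400,300),interpolation=cv2.INTER_AREA)]))
E
```

```text
t: 11.25
position: [0.5577, 0.1439, 0.1015]
ee_rot: [0.127, 3.124, 0.001]
ft_force: [-3.4, -0.7, 6.9]
opening: 0.0153
t: 12.5
position: [0.5568, 0.1438, 0.1614]
ee_rot: [0.127, 3.124, 0.001]
ft_force: [-1.4, 0.3, -0.0]
opening: 0.0222
[0.55681003 0.14384213 0.16137238] [[-0.997  0.081  0.015]
 [ 0.081  0.997 -0.   ]
 [-0.015  0.001 -1.   ]] [-1.37560083  0.25533433 -0.04604551]
tool shift to over x=+66: [-64.77401017   0.1245733    0.96030102]
```

View pics/c5.png

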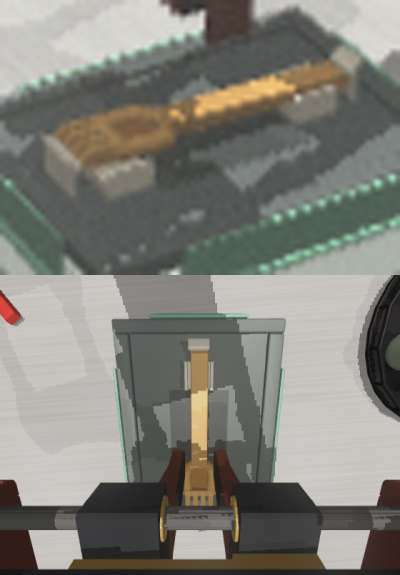

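The butt is held under its clip and the tines rest on the wide lip, with the spork straight in its guides. I'll move over the tine end with the fingers shut.

```bash
python3 -m handwheel '[{"gripper":0,"xyz":[-35,0,0],"twist":0},{"gripper":0,"xyz":[-65,0,0],"twist":0},{"gripper":0,"xyz":[-65,0,0],"twist":0},{"gripper":0,"xyz":[-65,0,20],"twist":0},{"gripper":0,"xyz":[-65,0,36],"twist":0},{"gripper":0,"xyz":[-65,0,40],"twist":0},{"gripper":0,"xyz":[-65,0,40],"twist":0}]'
python3 -m handwheel '[{"gripper":0,"xyz":[0,0,1],"twist":0},{"gripper":0,"xyz":[0,0,2],"twist":0},{"gripper":0,"xyz":[0,0,2],"twist":0}]'
python3 -m handwheel '[{"gripper":0,"xyz":[0,0,1],"twist":0},{"gripper":0,"xyz":[0,0,2],"twist":0},{"gripper":0,"xyz":[0,0,2],"twist":0}]'
```

```text
t: 13.48
position: [0.621, 0.1385, 0.1205]
ee_rot: [0.126, 3.127, -0.0]
ft_force: [0.8, -0.5, 0.2]
opening: 0.0005
t: 13.85
position: [0.6212, 0.1385, 0.1187]
ee_rot: [0.126, 3.127, -0.0]
ft_force: [0.8, 0.5, 0.6]
opening: 0.0006
t: 14.22
position: [0.6211, 0.1385, 0.1166]
ee_rot: [0.126, 3.127, -0.0]
ft_force: [0.0, 0.5, -0.8]
opening: 0.0004
```

```bash
python3 -m handwheel '[{"gripper":0,"xyz":[0,0,1],"twist":0},{"gripper":0,"xyz":[0,0,2],"twist":0},{"gripper":0,"xyz":[0,0,2],"twist":0}]'
python3 -m handwheel '[{"gripper":0,"xyz":[0,0,1],"twist":0},{"gripper":0,"xyz":[0,0,2],"twist":0},{"gripper":0,"xyz":[0,0,2],"twist":0}]'
```

```text
t: 14.6
position: [0.6212, 0.1385, 0.1148]
ee_rot: [0.126, 3.127, -0.0]
ft_force: [-0.2, 0.4, 2.5]
opening: 0.0004
t: 14.98
position: [0.6213, 0.1386, 0.1133]
ee_rot: [0.126, 3.126, 0.0]
ft_force: [-2.6, -1.3, 4.7]
opening: 0.0005
```

```bash
python3 -m handwheel '[{"gripper":0,"xyz":[0,0,1],"twist":0},{"gripper":0,"xyz":[0,0,2.5],"twist":0},{"gripper":0,"xyz":[0,0,2.5],"twist":0}]'
```

```text
t: 15.35
position: [0.6212, 0.1385, 0.1099]
ee_rot: [0.126, 3.127, -0.0]
ft_force: [-0.7, 0.4, 0.6]
opening: 0.0004
```

The force fell from 4.7 N to 0.6 N, so the tine clip has snapped. One light press should confirm it's seated, then I'll retreat and look.

```bash
python3 -m handwheel '[{"gripper":0,"xyz":[0,0,1],"twist":0},{"gripper":0,"xyz":[0,0,2],"twist":0},{"gripper":0,"xyz":[0,0,3],"twist":0},{"gripper":0,"xyz":[0,0,3],"twist":0}]'
python3 -m handwheel '[{"gripper":0,"xyz":[0,0,-10],"twist":0},{"gripper":0,"xyz":[0,0,-50],"twist":0},{"gripper":0,"xyz":[0,0,-110],"twist":0},{"gripper":0,"xyz":[60,0,-120],"twist":0},{"gripper":0,"xyz":[65,0,-120],"twist":0},{"gripper":0,"xyz":[65,0,-120],"twist":0},{"gripper":0,"xyz":[65,0,-120],"twist":0}]'
python3 - <<'E'
from h import *
snap("scene","s6"); snap("wrist","w6"); snap("top","t6")
a=np.load("pics/s6.npz")["im"][205:270,265:355]; b=np.load("pics/w6.npz")["im"][50:320,150:410]
cv2.imwrite("pics/c6.png",np.hstack([cv2.resize(a,(450,325),interpolation=cv2.INTER_CUBIC),cv2.resize(b,(313,325))]))
for n in("t0","t6"):
    im=np.load(f"pics/{n}.npz")["im"].astype(int); g=(im[:,:,1]-im[:,:,2]>25); y,x=np.where(g); print(n,len(x),x.mean(),y.mean())
E
```

```text
t: 15.85
position: [0.6212, 0.1385, 0.1072]
ee_rot: [0.126, 3.127, -0.0]
ft_force: [-1.7, -0.4, 3.7]
opening: 0.0007
t: 16.73
position: [0.5555, 0.1436, 0.2257]
ee_rot: [0.127, 3.128, -0.001]
ft_force: [0.2, -0.1, 0.1]
opening: 0.0001
t0 668 264.2889221556886 163.48652694610777
t6 550 271.5854545454545 152.28363636363636
```

View pics/c6.png

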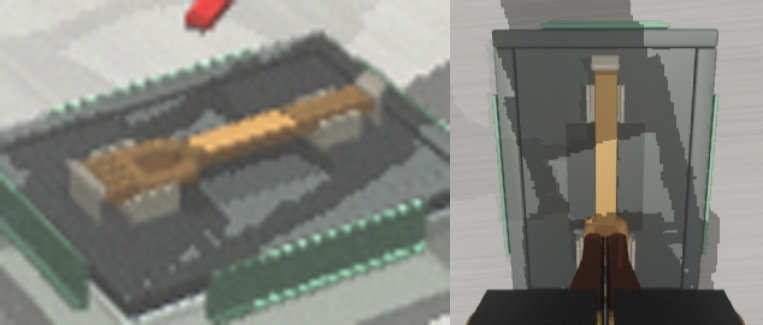

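Both ends now show under their lips, at (85,170) and (365,90) in the scene crop. A light probe on the handle will check that the butt is home too: at 3.7 N the tine end gave about 0.109 unloaded, which is the seated height.

```bash
python3 -m handwheel '[{"gripper":0,"xyz":[32,0,40],"twist":0},{"gripper":0,"xyz":[32,0,90],"twist":0},{"gripper":0,"xyz":[32,0,108],"twist":0},{"gripper":0,"xyz":[32,0,114],"twist":0},{"gripper":0,"xyz":[32,0,114],"twist":0}]'
python3 -m handwheel '[{"gripper":0,"xyz":[0,0,1],"twist":0},{"gripper":0,"xyz":[0,0,2],"twist":0},{"gripper":0,"xyz":[0,0,2],"twist":0}]'
python3 -m handwheel '[{"gripper":0,"xyz":[0,0,1],"twist":0},{"gripper":0,"xyz":[0,0,2],"twist":0},{"gripper":0,"xyz":[0,0,2],"twist":0}]'
python3 -m handwheel '[{"gripper":0,"xyz":[0,0,1],"twist":0},{"gripper":0,"xyz":[0,0,2],"twist":0},{"gripper":0,"xyz":[0,0,2],"twist":0}]'
```

```text
t: 17.5
position: [0.5257, 0.1462, 0.1127]
ee_rot: [0.127, 3.126, -0.0]
ft_force: [0.8, -0.8, 1.0]
opening: 0.0004
t: 17.88
position: [0.526, 0.1462, 0.1112]
ee_rot: [0.127, 3.125, 0.0]
ft_force: [0.5, 0.1, -1.4]
opening: 0.0004
t: 18.25
position: [0.5261, 0.1463, 0.1092]
ee_rot: [0.127, 3.125, 0.0]
ft_force: [0.4, 0.8, 0.3]
opening: 0.0005
t: 18.62
position: [0.5261, 0.1463, 0.1076]
ee_rot: [0.127, 3.125, 0.0]
ft_force: [-2.2, 0.8, 3.6]
opening: 0.0004
```

The handle makes contact at about 0.109 as well, so the spork is level and fully home. I'll retreat clear and take a last look.

```bash
python3 -m handwheel '[{"gripper":0,"xyz":[0,0,-10],"twist":0},{"gripper":0,"xyz":[0,0,-60],"twist":0},{"gripper":0,"xyz":[0,0,-115],"twist":0},{"gripper":0,"xyz":[40,0,-130],"twist":0},{"gripper":0,"xyz":[90,0,-130],"twist":0},{"gripper":0,"xyz":[120,0,-130],"twist":0},{"gripper":0,"xyz":[120,0,-130],"twist":0},{"gripper":0,"xyz":[120,0,-130],"twist":0},{"gripper":0,"xyz":[120,0,-130],"twist":0}]'
python3 - <<'E'
from h import *
snap("top","t7"); 
a=np.load("pics/t0.npz")["im"][160:270,195:275]; b=np.load("pics/t7.npz")["im"][160:270,195:275]
cv2.imwrite("pics/c7.png",cv2.resize(np.hstack([a,b]),None,fx=5,fy=5,interpolation=cv2.INTER_CUBIC))
E
```

```text
t: 19.75
position: [0.4055, 0.1559, 0.2356]
ee_rot: [0.128, 3.126, -0.0]
ft_force: [0.3, 0.5, 0.6]
opening: 0.0005
```

View pics/c7.png

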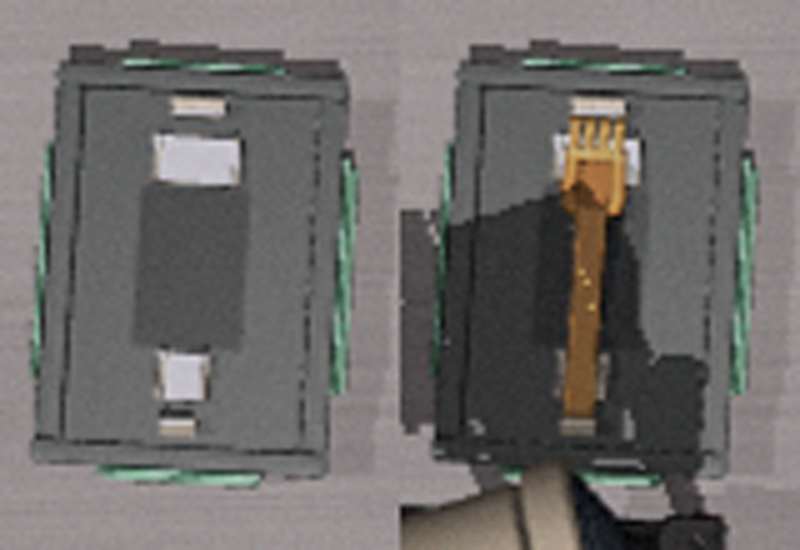

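The before and after top crops show the container unmoved. The spork lies centred between the clips at (598,105) and (577,427), with its tines at the wide end. I'll hand in.

```bash
python3 -c "
from plant import bot
print(bot.finish_job())"
```

```text
the job is handed in; nothing more can be done
None
```

The bamboo spork is stowed in the lid cradle, hollow up with its tines at the wide end, and I handed the job in at about 20 s. No verdict was reported.

- **How it went in:** I held the spork over the cradle, trimmed it 0.7 mm sideways and pressed on its middle. That snapped only the butt end under. I eased off, let go, and pressed on the tine end with the fingers shut; that clip snapped when the push fell from 4.7 N to 0.6 N.
- **Push force:** The highest reading was about 14 N vertical with 7.5 N sideways, during the press on the middle. Force was read only at the end of each move, so brief peaks in between were not seen.
- **Last checks:**
  - Light presses of 3.6–3.7 N on the bowl/tine end and on the handle both put the unloaded spork top at its seated height.
  - The pictures show both ends under their lips, the spork centred, the container unmoved and the arm clear of everything.
- **Disagreements and gaps:**
  - The wrist view showed the spork slightly narrower than expected, which hinted at a tilt, but the scene camera showed it level.
  - A rough colour count on the top view gave no useful comparison.
  - I kept well clear of the rack, bottle and cup but did not measure them again at the end.

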